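# Load the analyser's reagent and sample carrier

## Task

Load the analyser's carrier: stand each of the three white bottles upright in the insert whose hole is bored for it, and set the white tube rack down in the railed bay behind the inserts, everything seated right down. Lower things into place rather than dropping them, and leave the wash bottle and the orange-lidded cup where they are.

Things in the scene. Friction and masses are not known exactly. Their poses are not given: they have to be found in the camera images.
- bottle_large: The large white reagent bottle, 62 mm diameter, 130 mm tall, with a round straight-sided body, sloping shoulders and a screw cap, standing upright. Origin: centre of its underside, z up along the bottle; yaw does not matter (round). Body wall straight up to about 86 mm, cap 36 mm diameter from 112 to 130 mm. About 0.27 kg.
- bottle_medium: The medium white reagent bottle, 48 mm diameter, 95 mm tall, with a round straight-sided body, sloping shoulders and a screw cap, standing upright. Origin: centre of its underside, z up along the bottle; yaw does not matter (round). Body wall straight up to about 63 mm, cap 30 mm diameter from 82 to 95 mm. About 0.11 kg.
- bottle_small: The small white bottle, 33 mm diameter, 58 mm tall, with a round straight-sided body, sloping shoulders and a screw cap, standing upright. Origin: centre of its underside, z up along the bottle; yaw does not matter (round). Body wall straight up to about 38 mm, cap 23 mm diameter from 50 to 58 mm. About 0.03 kg.
- sample_rack: White wire tube rack, 41 (x) x 121 (y) x 66 mm tall, 2 x 6 square cells; three capped tubes, fixed in it, stand in end cells and rise to 101 mm; the four middle rows are empty. 0.2 kg. Origin: centre of its underside, z up, y along its length. Its side rails, at 26-29 and 62-65 mm height along both long sides, can be gripped across the 41 mm width at mid-length. Either way round is the same.
- insert_large: One of three square white inserts, 88 x 88 x 24 mm, alike outside, fixed side by side in the carrier's front bays in any order. This one has the large hole, for the large bottle: bore 67 mm, sloping mouth 79 mm. Origin: centre of its underside, on the hole's axis, z up. The hole's flat black seat is 10 mm above the origin (seated bottle's underside), the top face 24 mm.
- insert_medium: One of three square white inserts, 88 x 88 x 24 mm, alike outside, fixed side by side in the carrier's front bays in any order. This one has the medium hole, for the medium bottle: bore 53 mm, sloping mouth 65 mm. Origin: centre of its underside, on the hole's axis, z up. The hole's flat black seat is 10 mm above the origin (seated bottle's underside), the top face 24 mm.
- insert_small: One of three square white inserts, 88 x 88 x 24 mm, alike outside, fixed side by side in the carrier's front bays in any order. This one has the small hole, for the small bottle: bore 38 mm, sloping mouth 50 mm. Origin: centre of its underside, on the hole's axis, z up. The hole's flat black seat is 10 mm above the origin (seated bottle's underside), the top face 24 mm.
- carrier: Metal analyser carrier, a 184 x 300 mm plate fixed on the bench, top 8 mm above it. Origin: at bench height under the middle of the rack bay; x across, away from the inserts, y along the plate. Bay: sloping dark rails to 20 mm height, 48 (x) x 128 (y) mm apart at the foot, 6 mm wider each side on top. Seated rack: origin at (0, 0, 8 mm), y along y. Inserts at x = -95, y = -94, 0, +94 mm.
- wash_bottle: Bystander: squeeze wash bottle with a thin curved spout, 69 x 91 x 193 mm, standing loose beyond the work. Origin: centre of its underside.
- specimen_cup: Bystander: squat lidded specimen cup with an orange screw lid, 63 mm diameter, 65 mm tall, standing loose beyond the work. Origin: centre of its underside.
Things that resemble listed ones, but are neither listed nor needed, are in the scene too. What is shaped like the bottle_medium but black or green is not meant. Leave any turquoise look-alike of the sample_rack alone.

How it is judged:
By the outcome, as a careful person would: the job done as asked, in the order asked, and still so for the second after the job is handed in, with the robot touching nothing.
It also fails if it takes over 112 s, if anything falls off the work surface, if the arm or the gripper's body presses on something with over 40 N, if the wrist force passes 120 N, or if a joint passes its speed limit or range.

## Robot

A 6-joint arm with a two-finger parallel gripper is mounted at the origin on a cart in front of the work surface, level with it; the furniture and walls round the work are solid. World frame = base frame: x ahead of the robot, y to its left, z up, the work surface at z = 0. Lengths are in m, angles in rad, forces in N, time in s.
With the tool pointing down it reaches from about 0.35 to 0.775 m from the base axis. Payload 7.3 kg.
Tool frame: the origin (TCP) lies on the centre line of the jaws, within the pads' length; the fingertips stand tip_reach ahead of it and the grasp point (between the pads) lies 6 mm ahead of it (tip_reach is the distance from the TCP to the fingertips, in m); x points along the fingers, y is the direction in which the jaws open and shut, and the axes are right-handed (so a half turn about x gives the same grasp; the last joint's range is limited). The gripper opens to 92 mm and grips with 3 to 60 N. Pads are 19 mm wide; open, the fingers measure 130 mm over their backs; the gripper's body (75 mm by 190 mm) begins 47 mm behind the grasp point.
Start: joints at [-1.355, 0.342, 1.524, -0, 1.275, -0.146], TCP at [0.186, -0.491, 0.252] pointing down, gripper open.
Joint ranges: [-2.53, 2.53], [-0.77, 2.02], [0.04, 2.7], [-1, 4.14], [0.28, 2.66], [-3.11, 3.11]. Speed limits (rad/s): [2.57, 2.57, 3.14, 3.14, 3.14, 3.14].

## Interface

Orientations are given as [roll, pitch, yaw] about the fixed x, y, z axes, in that order (R = Rz(yaw) Ry(pitch) Rx(roll)).
In Python, from cell import observe, read_camera, get_calibration, hand_in, tip_reach gives the robot as it stands. The module is installed in compiled form; this text tells all that it offers.
- The arm moves only by the shell command python3 -m crank 'ROWS' [FORCE]. ROWS is JSON, a list of rows, each an object of numbers: "fingers": the opening, from -1 (shut) to 1 (fully open); "tx", "ty", "tz": the shift along the tool's x, y, z in units of 40 mm (1.0 is 40 mm); "roll": the turn about the tool's x in units of 10 degrees (1.0 is 10 degrees). In form: [{"fingers": .., "tx": .., "ty": .., "tz": .., "roll": ..}, ...]. A call has exactly 8 rows; each row is the pose to reach, as a shift and turn from the pose commanded when the call began, along the tool's axes at that moment; what a row does not reach only later rows make up. A row lasts 1/8 s, in which the tool goes at most 62.5 mm and 10.7 degrees, less where a joint would pass 70% of its speed; a pose out of reach is approached as far as the arm can. A call with a gripper value outside its range is refused whole. The fingers move at their own pace and stop on an object; FORCE is the grip in N (left out, the last holds). Time passes only in rows, so rows that repeat a pose let the fingers close, or fill a call up. It gives the time, the measured TCP pose, the force and the opening at its end, in the units of the state.
- observe(): the state, without advancing time (a new reading comes with each control period).
- read_camera(name): name is "scene" or "top" or "wrist"; returns (picture, depth): 480x640x3 uint8, red, green, blue; 480x640 float32, m along the optical axis (not along the pixel's ray), 0 where there is no reading.
- get_calibration(name): a dict with "vertical_fov" (degrees; the focal length in pixels is half the picture's height over the tangent of half this angle, whatever the lens; pixels are square), "cx", "cy" (the principal point, pixels), "pose" (4x4, takes a point from camera to world coordinates); the wrist camera has in their place "T_tool_cam" (4x4, takes a point from camera to tool coordinates, whose origin is the TCP and whose axes are the tool frame's). Camera axes: x right, y down, z forward; pixel columns grow to the right and rows downward; lengths in m; the calibration is good to about 2 mm. A picture is of the moment at which its call begins: read the wrist's pose just before it. get_calibration takes no time and is no camera call.
- hand_in(): hands the job in, once; it reports no verdict.
The state is a dict: "time": time; "qpos": joint angles; "qvel": joint speeds; "joint_efforts": joint torques, N m; "tool_pos": TCP position; "tool_rot": TCP orientation; "contact_force": force on the tool from outside, world axes, zero at the start; "torque": the same for the moment, N m; "opening": finger opening in m.
Only numpy, scipy, OpenCV 4.12 (cv2) and the standard library are available. Lean on these libraries where they do the work, as an engineer would, in place of code of your own. Each camera call takes 0.05 s, during which the arm holds its last target. There are 200 camera calls.

## Working session

There is one attempt and no reset: what is moved stays moved. The work goes in short steps, Python scripts to look and compute and a shell command to move; the robot and the scene stay as the last step left them, time stands still between calls to the robot, and variables do not carry over. Pictures are saved under pics/ and viewed, about 12 in all and at most 16, crops included, and the job is handed in when it is done.

```bash
mkdir -p pics; cat > h.py <<'E'
import numpy as np, cv2
from scipy.spatial.transform import Rotation as R
from cell import *
def T_tool(s):
    T=np.eye(4); T[:3,:3]=R.from_euler('xyz',s['tool_rot']).as_matrix(); T[:3,3]=s['tool_pos']; return T
def cloud(name):
    s=observe(); rgb,d=read_camera(name); c=get_calibration(name)
    f=240/np.tan(np.radians(c['vertical_fov'])/2)
    T=np.array(c['pose']) if 'pose' in c else T_tool(s)@np.array(c['T_tool_cam'])
    v,u=np.mgrid[:480,:640]
    P=np.stack([(u-c['cx'])/f*d,(v-c['cy'])/f*d,d],-1)@T[:3,:3].T+T[:3,3]
    P[d<=0]=np.nan
    return rgb,d,P
E
python3 - <<'E'
from h import *
s=observe(); print(s); print('tip',tip_reach if not callable(tip_reach) else tip_reach())
for n in ['scene','top']:
    rgb,d,P=cloud(n); cv2.imwrite(f'pics/{n}0.png',rgb[...,::-1]); np.savez(f'{n}0.npz',rgb=rgb,P=P)
    c=get_calibration(n); print(n,c)
print(get_calibration('wrist'))
E
```

```text
{'time': 0.0, 'qpos': array([-1.35499229e+00,  3.42712897e-01,  1.52504371e+00,  2.38358942e-05,
        1.27541150e+00, -1.45977623e-01]), 'qvel': array([ 1.19979346e-03,  7.10947477e-05,  5.96382183e-04,  5.80709292e-04,
        2.17894610e-04, -1.63616371e-03]), 'joint_efforts': array([-5.09159254e-04, -4.31247103e+01, -2.44223571e+01,  7.17753265e-02,
        5.59368299e-02, -1.26275868e-04]), 'tool_pos': array([ 0.18577405, -0.49062178,  0.25104073]), 'tool_rot': array([-1.73124025,  1.56922071,  1.7721271 ]), 'contact_force': array([ 0.68973039, -0.55934888,  0.54306896]), 'torque': array([-0.02831924, -0.01457525, -0.00016068]), 'opening': 0.09147423816680557}
tip 0.025
scene {'vertical_fov': 42.31460748171591, 'cx': 324.2178538266355, 'cy': 229.89084904180493, 'pose': array([[ 0.84443818, -0.41954849,  0.33302135,  0.11508262],
       [-0.53554483, -0.64877503,  0.54063176, -0.85391606],
       [-0.0107653 , -0.63487796, -0.77253743,  1.13373873],
       [ 0.        ,  0.        ,  0.        ,  1.        ]])}
top {'vertical_fov': 49.511695909427615, 'cx': 315.17733466376444, 'cy': 237.1324919270995, 'pose': array([[ 1.53534175e-02, -9.97711694e-01,  6.58456396e-02,
         5.09030995e-01],
       [-9.99882118e-01, -1.53298110e-02,  8.63776184e-04,
        -9.48933044e-02],
       [ 1.47601609e-04, -6.58511395e-02, -9.97829447e-01,
         1.36112435e+00],
       [ 0.00000000e+00,  0.00000000e+00,  0.00000000e+00,
         1.00000000e+00]])}
{'vertical_fov': 68.7284752387712, 'cx': 315.25559036436385, 'cy': 244.80267554102474, 'T_tool_cam': array([[ 3.06938034e-04, -2.98020723e-01,  9.54559351e-01,
        -1.33568391e-01],
       [ 9.99999686e-01, -6.06021748e-04, -5.10753969e-04,
         2.02623216e-04],
       [ 7.30698994e-04,  9.54559208e-01,  2.98020444e-01,
        -8.10637267e-02],
       [ 0.00000000e+00,  0.00000000e+00,  0.00000000e+00,
         1.00000000e+00]])}
```

View pics/scene0.png

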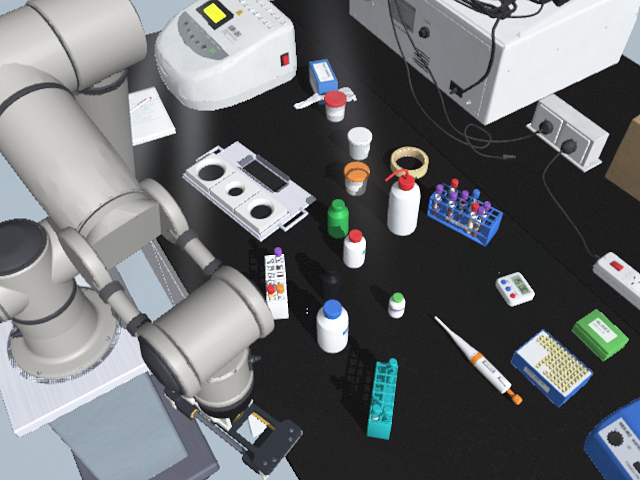

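View pics/top0.png

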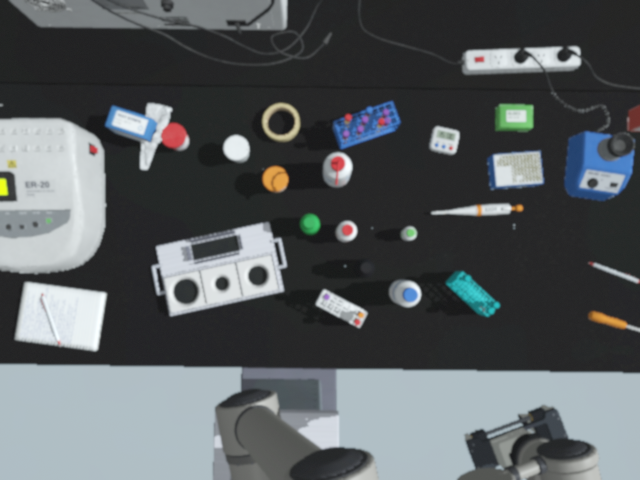

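The top view shows the large bottle (405,293), medium bottle with a red cap (346,231), small bottle with a green cap (408,234) and rack (341,308). The carrier is at (221,270), with its holes at (186,291) large, (222,284) small and (258,275) medium. I'll convert these to world positions next.

```bash
python3 - <<'E'
from h import *
for n in ['top','scene']:
    z=np.load(n+'0.npz'); P=z['P']; rgb=z['rgb'].astype(int)
    if n=='top': C={'L':(405,293),'M':(346,231),'S':(408,234)}
    else: C={'L':(333,311),'M':(355,238),'S':(397,299)}
    for k,(u,v) in C.items():
        p=P[v-25:v+26,u-25:u+26].reshape(-1,3); h={'L':.13,'M':.095,'S':.058}[k]
        q=p[abs(p[:,2]-h)<.008]; c=(q[:,:2].min(0)+q[:,:2].max(0))/2
        print(n,k,len(q),q.mean(0).round(4),c.round(4),np.ptp(q[:,:2],axis=0).round(3))
    if n=='top': box=(270,410,345,350) 
    if n=='top':
        p=P[280:335,305:380].reshape(-1,3); q=p[(p[:,2]>.05)&(p[:,2]<.075)]
        r=cv2.minAreaRect(q[:,:2].astype(np.float32)*1000); print('rack',r,cv2.boxPoints(r))
        # inserts top face z~.032
        X,Y=P[...,0],P[...,1]
        m=(abs(P[...,2]-.032)<.006); m[:220]=0;m[320:]=0;m[:,:150]=0;m[:,290:]=0
        q=P[m]; r=cv2.minAreaRect(q[:,:2].astype(np.float32)*1000); print('ins',len(q),np.median(q[:,2]),r,cv2.boxPoints(r))
        im=cv2.resize(z['rgb'][210:325,140:380],None,fx=3.3,fy=3.3,interpolation=cv2.INTER_CUBIC); cv2.imwrite('pics/c1.png',im[...,::-1])
        for u,v in [(186,291),(222,284),(258,275),(215,247)]: print(P[v,u].round(4))
E
```

```text
top L 182 [ 0.4575 -0.3205  0.13  ] [ 0.4572 -0.3209] [0.033 0.036]
top M 112 [ 0.6115 -0.1732  0.095 ] [ 0.6126 -0.1726] [0.027 0.027]
top S 63 [ 0.6094 -0.3336  0.058 ] [ 0.6091 -0.3341] [0.02  0.022]
rack ((418.30133056640625, -161.378173828125), (121.19624328613281, 40.3458137512207), 62.8226318359375) [[ 372.6776  -206.07216]
 [ 408.5691  -224.49998]
 [ 463.92505 -116.68419]
 [ 428.03357  -98.25636]]
ins 2498 0.03220314356103382 ((512.101806640625, 156.26699829101562), (172.9326629638672, 281.5117492675781), 14.585771560668945) [[392.9757   270.71185 ]
 [463.86853   -1.727293]
 [631.2279    41.822144]
 [560.3351   314.2613  ]]
[0.4539 0.236  0.0178]
[0.4733 0.1437 0.0195]
[0.4977 0.0525 0.0127]
[0.5685 0.1663 0.0091]
scene L 258 [ 0.4587 -0.3208  0.1301] [ 0.4593 -0.3194] [0.035 0.036]
scene M 148 [ 0.6042 -0.1777  0.0945] [ 0.5748 -0.1867] [0.102 0.057]
scene S 93 [ 0.61   -0.3344  0.0581] [ 0.611  -0.3322] [0.023 0.024]
```

View pics/c1.png

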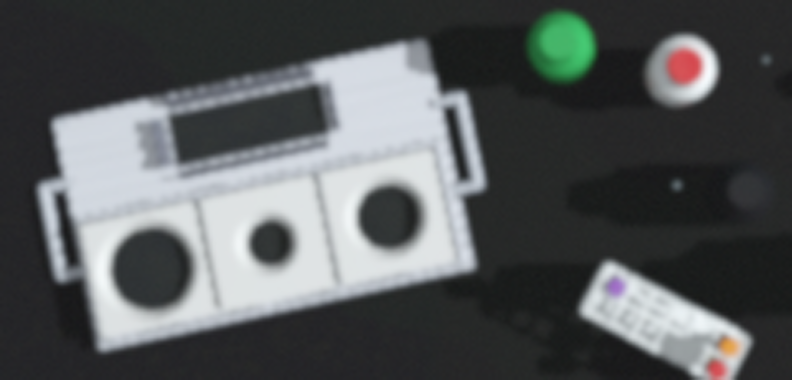

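```bash
cat >> h.py <<'E'
from scipy.optimize import least_squares
def carrier(P,rgb,prior=(0.568,0.166,0.234)):
    g=rgb.astype(int).min(-1)
    def loc(p,x): 
        c,s=np.cos(x[2]),np.sin(x[2]); d=p[...,:2]-np.array(x[:2]); return np.stack([d[...,0]*c+d[...,1]*s,-d[...,0]*s+d[...,1]*c],-1)
    q=loc(np.nan_to_num(P,nan=9),prior)
    m=(abs(P[...,2]-.032)<.004)&(g>100)&(abs(q[...,0]+.095)<.06)&(abs(q[...,1])<.155)
    p=P[m][:,:2]; hull=cv2.convexHull((p*1e4).astype(np.float32))[:,0]/1e4
    rect=cv2.minAreaRect((p*1e4).astype(np.float32))
    # fit 88x282 rectangle: max count inside via robust edge fit on percentiles
    def res(x):
        l=loc(p,x); l=l-[-.095,0]; r=[]
        for ax,h in ((0,.044),(1,.138)):
            o=1-ax
            for b in np.linspace(-.9,.9,19)*(.138 if o else .044):
                k=abs(l[:,o]-b)<.005
                if k.sum()>5:
                    r+= [l[k,ax].max()-h, l[k,ax].min()+h]
        return np.array(r)*1000
    s=least_squares(lambda x:np.concatenate([np.resize(res(x),120)]),prior,loss='soft_l1',x_scale=[.001,.001,.01],diff_step=1e-3)
    return s.x,len(p),np.array(rect[0])/1e4,np.array(rect[1])/1e4,rect[2],np.median(abs(res(s.x)))
def goto(x,y,z,yaw=None):
    """deltas in crank units from the measured pose to TCP x,y,z with jaw axis at yaw (mod pi)"""
    s=observe(); T=T_tool(s); d=T[:3,:3].T@(np.array([x,y,z])-T[:3,3])/.04
    j=np.arctan2(T[1,1],T[0,1]); out='tx %.2f ty %.2f tz %.2f'%tuple(d)
    if yaw is not None:
        e=(yaw-j+np.pi/2)%np.pi-np.pi/2; out+=' roll %.2f'%(-np.degrees(e)/10)
    print(out,'jaw %.1f'%np.degrees(j),'q',s['qpos'].round(2),'xaxis',T[:3,0].round(3))
E
python3 - <<'E'
from h import *
for n in ['top','scene']:
    z=np.load(n+'0.npz'); print(n,carrier(z['P'],z['rgb']))
print(np.array([-0.095*np.cos(.234),0]))
goto(.61,-.334,.20,np.pi/2)
E
```

```text
top (array([0.56698706, 0.16620441, 0.23089461]), 2143, array([0.47461934, 0.14471256]), array([0.08814022, 0.27683174]), 13.216405868530273, np.float64(0.3473984729348567))
scene (array([0.568755  , 0.16750018, 0.2327635 ]), 1894, array([0.47669434, 0.145622  ]), array([0.09257362, 0.28269736]), 12.847952842712402, np.float64(1.1045963109312107))
[-0.09241094  0.        ]
tx 1.28 ty 0.09 tz -11.31 roll 2.07 jaw -69.3 q [-1.35  0.34  1.52 -0.    1.28 -0.15] xaxis [-0.     0.001 -1.   ]
```

```bash
python3 -m crank '[{"tz":-1.4,"roll":0.3,"fingers":0.2},{"tz":-2.9,"roll":0.6,"fingers":0.2},{"tz":-4.4,"roll":0.9,"fingers":0.2},{"tz":-5.9,"roll":1.2,"fingers":0.2},{"tz":-7.4,"roll":1.5,"fingers":0.2},{"tz":-8.9,"roll":1.8,"tx":0.4,"fingers":0.2},{"tz":-10.4,"roll":2.07,"tx":0.8,"fingers":0.2},{"tz":-11.3,"roll":2.07,"tx":1.28,"ty":0.09,"fingers":0.2}]' 20
python3 - <<'E'
from h import *
goto(.61,-.334,.078,np.pi/2)
rgb,d,P=cloud('wrist'); cv2.imwrite('pics/w1.png',rgb[...,::-1])
q=P[(abs(P[...,2]-.058)<.006)&(np.hypot(P[...,0]-.61,P[...,1]+.334)<.025)]
print(len(q),q.min(0),q.max(0),(q.min(0)+q.max(0))/2)
E
```

```text
tx 4.33 ty 0.10 tz -11.30 roll 2.07 jaw -69.3 q [-1.35  0.34  1.52 -0.    1.28 -0.15] xaxis [-0.     0.001 -1.   ]invalid input at $[0]: expected keys fingers, tx, ty, tz, roll
Traceback (most recent call last):
ValueError: zero-size array to reduction operation minimum which has no identity
```

View pics/w1.png

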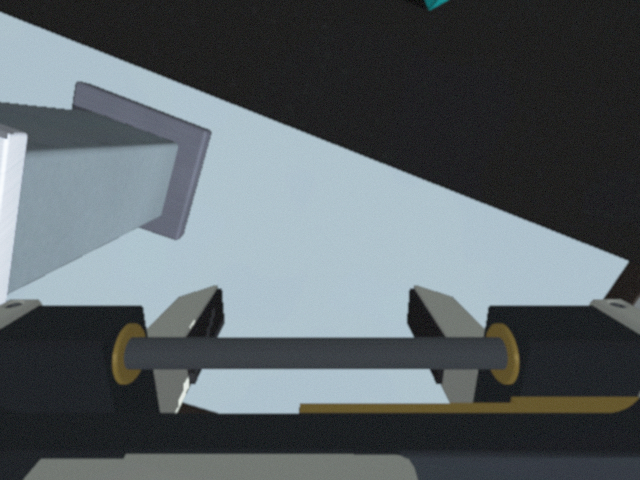

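The move was refused because every row needs all five keys. The wrist picture shows the jaws at about (220..410, 340), with nothing of use between them.

```bash
python3 -m crank '[{"tx":0,"ty":0,"tz":-1.4,"roll":0.3,"fingers":0.2},{"tx":0,"ty":0,"tz":-2.9,"roll":0.6,"fingers":0.2},{"tx":0,"ty":0,"tz":-4.4,"roll":0.9,"fingers":0.2},{"tx":0,"ty":0,"tz":-5.9,"roll":1.2,"fingers":0.2},{"tx":0,"ty":0,"tz":-7.4,"roll":1.5,"fingers":0.2},{"tz":-8.9,"roll":1.8,"tx":0.4,"ty":0,"fingers":0.2},{"tz":-10.4,"roll":2.07,"tx":0.8,"ty":0,"fingers":0.2},{"tz":-11.3,"roll":2.07,"tx":1.28,"ty":0.09,"fingers":0.2}]' 20
python3 - <<'E'
from h import *
goto(.61,-.334,.078,np.pi/2)
rgb,d,P=cloud('wrist'); cv2.imwrite('pics/w2.png',rgb[...,::-1])
q=P[(abs(P[...,2]-.058)<.006)&(np.hypot(P[...,0]-.61,P[...,1]+.334)<.025)]
print(len(q)); print(q.min(0),q.max(0),(q.min(0)+q.max(0))/2)
E
```

```text
time: 1.15
tool_pos: [0.6123, -0.3324, 0.1995]
tool_rot: [-2.15, 1.57, 0.994]
contact_force: [-1.0, -0.3, -0.0]
opening: 0.0553
tx 3.04 ty 0.04 tz 0.06 roll 0.01 jaw -89.9 q [-0.61  0.7   1.05  0.    1.38  0.96] xaxis [ 0.  0. -1.]
574
[ 0.60062997 -0.34466442  0.05203281] [ 0.62292903 -0.32302349  0.06065933] [ 0.6117795  -0.33384396  0.05634607]
```

```bash
python3 -m crank '[{"tx":1,"ty":0.04,"tz":0.03,"roll":0,"fingers":0.2},{"tx":2,"ty":0.04,"tz":0.03,"roll":0,"fingers":0.2},{"tx":2.7,"ty":0.04,"tz":0.03,"roll":0,"fingers":0.2},{"tx":3.07,"ty":0.04,"tz":0.03,"roll":0,"fingers":0.2},{"tx":3.07,"ty":0.04,"tz":0.03,"roll":0,"fingers":-1},{"tx":3.07,"ty":0.04,"tz":0.03,"roll":0,"fingers":-1},{"tx":3.07,"ty":0.04,"tz":0.03,"roll":0,"fingers":-1},{"tx":3.07,"ty":0.04,"tz":0.03,"roll":0,"fingers":-1}]' 20
python3 - <<'E'
from h import *
c=np.array([.5675,.167]); a=.232
M=np.array([[np.cos(a),-np.sin(a)],[np.sin(a),np.cos(a)]])
for y in (-.094,0,.094): print(y,c+M@[-.095,y])
p=c+M@[-.095,0]
goto(p[0],p[1],.25,a)
goto(*p,.25,np.pi/2)
E
```

```text
time: 2.2
tool_pos: [0.6091, -0.3362, 0.0788]
tool_rot: [2.508, 1.569, -0.633]
contact_force: [-0.7, 0.1, 3.1]
opening: 0.0212
-0.094 [0.49665809 0.05367558]
0 [0.47504519 0.14515718]
0.094 [0.4534323  0.23663878]
tx -4.30 ty -12.03 tz 3.34 roll 7.67 jaw -90.0 q [-0.61  0.81  1.2  -0.    1.14  0.96] xaxis [ 0.001 -0.001 -1.   ]
tx -4.30 ty -12.03 tz 3.34 roll 0.00 jaw -90.0 q [-0.61  0.81  1.2  -0.    1.14  0.96] xaxis [ 0.001 -0.001 -1.   ]
```

```bash
python3 -m crank '[{"tx":-0.7,"ty":0,"tz":0,"roll":0,"fingers":-1},{"tx":-1.8,"ty":0,"tz":0,"roll":0,"fingers":-1},{"tx":-3,"ty":-0.5,"tz":0.1,"roll":0,"fingers":-1},{"tx":-4,"ty":-1.7,"tz":0.4,"roll":0,"fingers":-1},{"tx":-4.3,"ty":-3.1,"tz":0.8,"roll":0,"fingers":-1},{"tx":-4.3,"ty":-4.5,"tz":1.2,"roll":0,"fingers":-1},{"tx":-4.3,"ty":-5.9,"tz":1.6,"roll":0,"fingers":-1},{"tx":-4.3,"ty":-7.2,"tz":2,"roll":0,"fingers":-1}]' && python3 -m crank '[{"tx":0,"ty":-1.3,"tz":0.4,"roll":0,"fingers":-1},{"tx":0,"ty":-2.6,"tz":0.75,"roll":0,"fingers":-1},{"tx":0,"ty":-3.8,"tz":1.1,"roll":0,"fingers":-1},{"tx":0,"ty":-4.6,"tz":1.3,"roll":0,"fingers":-1},{"tx":0,"ty":-4.83,"tz":1.34,"roll":0,"fingers":-1},{"tx":0,"ty":-4.83,"tz":1.34,"roll":0,"fingers":-1},{"tx":0,"ty":-4.83,"tz":1.34,"roll":0,"fingers":-1},{"tx":0,"ty":-4.83,"tz":1.34,"roll":0,"fingers":-1}]'
python3 - <<'E'
from h import *
goto(.475,.1452,.097)
rgb,d,P=cloud('wrist'); cv2.imwrite('pics/w3.png',rgb[...,::-1]); print(carrier(P,rgb))
rgb,d,P=cloud('scene'); 
T=T_tool(observe()); 
q=P[(P[...,2]>.14)&(np.hypot(P[...,0]-.475,P[...,1]-.145)<.03)&(P[...,2]<.23)]; print(len(q),q.min(0),q.max(0))
E
```

```text
time: 3.2
tool_pos: [0.5277, -0.0462, 0.2503]
tool_rot: [3.015, 1.57, -0.126]
contact_force: [0.6, 0.3, 0.2]
opening: 0.0213
time: 4.2
tool_pos: [0.4752, 0.1441, 0.2497]
tool_rot: [1.647, 1.57, -1.496]
contact_force: [-0.3, -0.3, 0.3]
opening: 0.0215
tx 3.82 ty -0.03 tz 0.00 jaw -90.1 q [ 0.14  0.29  1.6  -0.    1.25  1.71] xaxis [ 0. -0. -1.]
(array([0.56984961, 0.16653621, 0.22830191]), 14536, array([0.47693066, 0.14499199]), array([0.08870392, 0.27710613]), 13.054730415344238, np.float64(0.1786478887220097))
261 [0.45946962 0.12347134 0.17131359] [0.49240645 0.15760898 0.22999343]
```

View pics/w3.png

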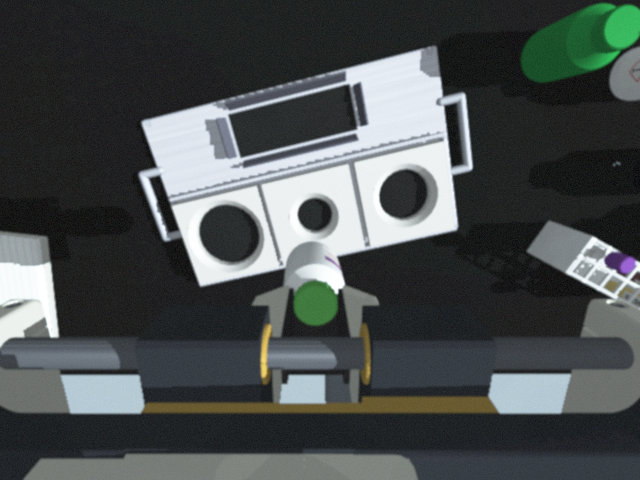

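```bash
python3 -m crank '[{"tx":1.2,"ty":-0.02,"tz":-0.03,"roll":0,"fingers":-1},{"tx":2.3,"ty":-0.02,"tz":-0.03,"roll":0,"fingers":-1},{"tx":2.9,"ty":-0.02,"tz":-0.03,"roll":0,"fingers":-1},{"tx":3.2,"ty":-0.02,"tz":-0.03,"roll":0,"fingers":-1},{"tx":3.4,"ty":-0.02,"tz":-0.03,"roll":0,"fingers":-1},{"tx":3.6,"ty":-0.02,"tz":-0.03,"roll":0,"fingers":-1},{"tx":3.75,"ty":-0.02,"tz":-0.03,"roll":0,"fingers":-1},{"tx":3.75,"ty":-0.02,"tz":-0.03,"roll":0,"fingers":-1}]'
python3 - <<'E'
from h import *
print(observe()['contact_force'],observe()['tool_pos'])
rgb,d,P=cloud('wrist'); cv2.imwrite('pics/w4.png',rgb[200:400,200:440][...,::-1])
rgb,d,P=cloud('scene'); q=P[(np.hypot(P[...,0]-.476,P[...,1]-.145)<.015)]; print(np.nanmax(q[:,2]))
E
```

```text
time: 5.3
tool_pos: [0.4759, 0.1456, 0.0996]
tool_rot: [1.13, 1.57, -2.011]
contact_force: [-0.7, -2.6, -2.4]
opening: 0.0213
[-0.68255397 -2.56460068 -2.38022374] [0.47593674 0.14563519 0.09959646]
0.43933039206647206
```

```bash
python3 -m crank '[{"tx":0.03,"ty":0,"tz":0,"roll":0,"fingers":-1},{"tx":0.06,"ty":0,"tz":0,"roll":0,"fingers":-1},{"tx":0.09,"ty":0,"tz":0,"roll":0,"fingers":-1},{"tx":0.09,"ty":0,"tz":0,"roll":0,"fingers":-1},{"tx":0.09,"ty":0,"tz":0,"roll":0,"fingers":-1},{"tx":0.09,"ty":0,"tz":0,"roll":0,"fingers":-1},{"tx":0.09,"ty":0,"tz":0,"roll":0,"fingers":-1},{"tx":0.09,"ty":0,"tz":0,"roll":0,"fingers":-1}]'; python3 -c "
from h import *
rgb,d,P=cloud('wrist'); cv2.imwrite('pics/w4.png',cv2.resize(rgb[150:420,180:460],None,fx=2,fy=2)[...,::-1])"
```

```text
time: 6.4
tool_pos: [0.4763, 0.146, 0.0965]
tool_rot: [3.133, 1.57, -0.008]
contact_force: [-0.6, -3.1, 5.8]
opening: 0.0216
```

View pics/w4.png

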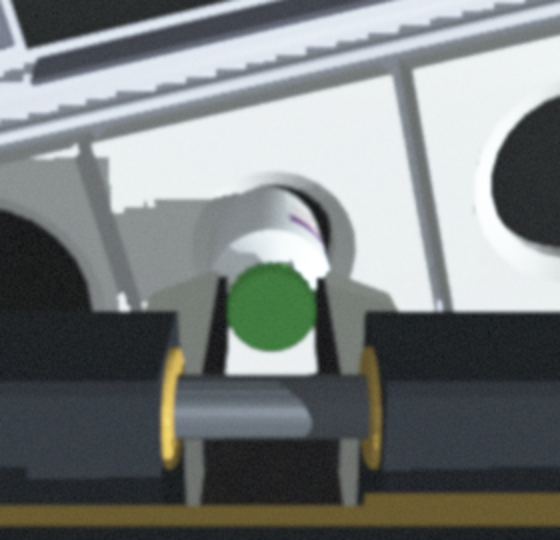

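```bash
python3 -m crank '[{"tx":-0.03,"ty":0.04,"tz":0,"roll":0,"fingers":-1},{"tx":-0.03,"ty":0.05,"tz":0,"roll":0,"fingers":-1},{"tx":0,"ty":0.05,"tz":0,"roll":0,"fingers":-1},{"tx":0.01,"ty":0.05,"tz":0,"roll":0,"fingers":-1},{"tx":0.02,"ty":0.05,"tz":0,"roll":0,"fingers":-1},{"tx":0.02,"ty":0.05,"tz":0,"roll":0,"fingers":-1},{"tx":0.02,"ty":0.05,"tz":0,"roll":0,"fingers":-1},{"tx":0.02,"ty":0.05,"tz":0,"roll":0,"fingers":-1}]'
```

```text
time: 7.45
tool_pos: [0.4769, 0.1444, 0.0964]
tool_rot: [-2.857, 1.568, 0.285]
contact_force: [-0.7, 0.1, 8.5]
opening: 0.021
```

```bash
python3 -m crank '[{"tx":0,"ty":0,"tz":0,"roll":0,"fingers":-0.2},{"tx":0,"ty":0,"tz":0,"roll":0,"fingers":-0.1},{"tx":0,"ty":0,"tz":0,"roll":0,"fingers":0.2},{"tx":-0.8,"ty":0,"tz":0,"roll":0,"fingers":0.2},{"tx":-2.0,"ty":0,"tz":0,"roll":0,"fingers":0.2},{"tx":-2.6,"ty":1,"tz":-0.4,"roll":0,"fingers":0.2},{"tx":-2.6,"ty":2.3,"tz":-0.9,"roll":0,"fingers":0.2},{"tx":-2.6,"ty":3.6,"tz":-1.5,"roll":0,"fingers":0.2}]' && python3 -m crank '[{"tx":0,"ty":1.3,"tz":-0.5,"roll":0,"fingers":0.2},{"tx":0,"ty":2.6,"tz":-1.1,"roll":0,"fingers":0.2},{"tx":0,"ty":3.6,"tz":-1.6,"roll":0,"fingers":0.2},{"tx":0,"ty":4.2,"tz":-1.8,"roll":0,"fingers":0.2},{"tx":0,"ty":4.33,"tz":-1.88,"roll":0,"fingers":0.2},{"tx":0,"ty":4.33,"tz":-1.88,"roll":0,"fingers":0.2},{"tx":0,"ty":4.33,"tz":-1.88,"roll":0,"fingers":0.2},{"tx":0,"ty":4.33,"tz":-1.88,"roll":0,"fingers":0.2}]'
python3 - <<'E'
from h import *
rgb,d,P=cloud('wrist')
q=P[(abs(P[...,2]-.095)<.006)&(np.hypot(P[...,0]-.612,P[...,1]+.173)<.025)]
print(len(q)); c=(q.min(0)+q.max(0))/2; print(c,np.ptp(q,axis=0)); goto(.612,-.173,.109,np.pi/2)
rgb,d,P=cloud('scene'); cv2.imwrite('pics/s5.png',cv2.resize(rgb[110:350,160:420],None,fx=2.3,fy=2.3)[...,::-1])
q=P[(np.hypot(P[...,0]-.476,P[...,1]-.145)<.02)&(P[...,2]>.066)]; print(q.min(0),q.max(0))
E
```

```text
time: 8.45
tool_pos: [0.5365, -0.0013, 0.1997]
tool_rot: [3.114, 1.57, -0.027]
contact_force: [0.5, 0.6, -0.7]
opening: 0.0552
time: 9.45
tool_pos: [0.6113, -0.1721, 0.1996]
tool_rot: [2.994, 1.571, -0.145]
contact_force: [-0.1, -0.1, -0.4]
opening: 0.0551
1242
[ 0.61416713 -0.17331766  0.09317894] [0.02842891 0.02917254 0.00830307]
tx 2.27 ty 0.02 tz -0.02 roll 0.01 jaw -89.9 q [-0.4   0.59  1.27 -0.    1.28  1.17] xaxis [ 0. -0. -1.]
[0.46687828 0.13354196 0.06603847] [0.48944025 0.15945397 0.08061802]
```

View pics/s5.png

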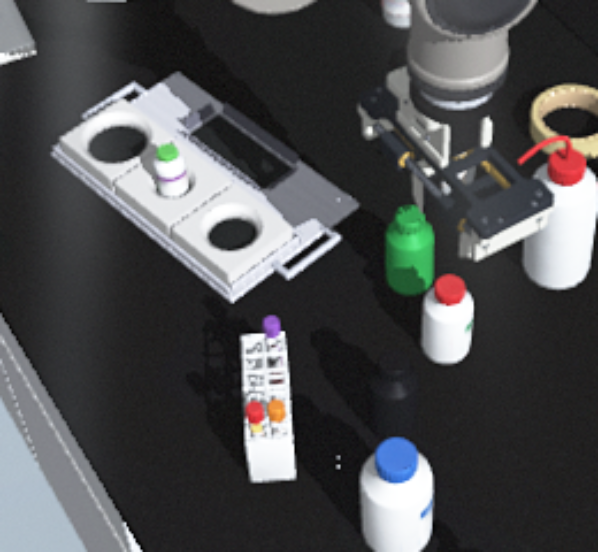

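```bash
python3 -m crank '[{"tx":0.8,"ty":0.02,"tz":-0.04,"roll":0,"fingers":0.2},{"tx":1.6,"ty":0.02,"tz":-0.04,"roll":0,"fingers":0.2},{"tx":2.1,"ty":0.02,"tz":-0.04,"roll":0,"fingers":0.2},{"tx":2.28,"ty":0.02,"tz":-0.04,"roll":0,"fingers":0.2},{"tx":2.28,"ty":0.02,"tz":-0.04,"roll":0,"fingers":-1},{"tx":2.28,"ty":0.02,"tz":-0.04,"roll":0,"fingers":-1},{"tx":2.28,"ty":0.02,"tz":-0.04,"roll":0,"fingers":-1},{"tx":2.28,"ty":0.02,"tz":-0.04,"roll":0,"fingers":-1}]' 25
python3 - <<'E'
from h import *
c=np.array([.5688,.1665]); a=.230
M=np.array([[np.cos(a),-np.sin(a)],[np.sin(a),np.cos(a)]])
for y in (-.094,0,.094): print(y,c+M@[-.095,y])
p=c+M@[-.095,-.094]
goto(p[0],p[1],.27)
rgb,d,P=cloud('top'); q=P[(np.hypot(P[...,0]-.476,P[...,1]-.145)<.025)&(P[...,2]>.070)]; print(len(q),q.min(0),q.max(0),np.median(q,axis=0))
E
```

```text
time: 10.55
tool_pos: [0.6134, -0.174, 0.1091]
tool_rot: [2.826, 1.569, -0.315]
contact_force: [-0.8, 0.4, 2.8]
opening: 0.0286
-0.094 [0.49773158 0.05331749]
0 [0.47630169 0.14484214]
0.094 [0.45487181 0.23636678]
tx -4.03 ty -5.68 tz 2.88 jaw -90.0 q [-0.4   0.68  1.37  0.    1.09  1.17] xaxis [ 0.002 -0.001 -1.   ]
64 [0.46481125 0.13652577 0.07162986] [0.48681837 0.15610197 0.08497228] [0.47582963 0.1457797  0.07655388]
```

```bash
python3 -m crank '[{"tx":-0.7,"ty":0,"tz":0,"roll":0,"fingers":-1},{"tx":-1.8,"ty":0,"tz":0,"roll":0,"fingers":-1},{"tx":-3.0,"ty":0,"tz":0,"roll":0,"fingers":-1},{"tx":-3.8,"ty":-0.6,"tz":0.3,"roll":0,"fingers":-1},{"tx":-4.03,"ty":-1.9,"tz":0.9,"roll":0,"fingers":-1},{"tx":-4.03,"ty":-3.2,"tz":1.5,"roll":0,"fingers":-1},{"tx":-4.03,"ty":-4.5,"tz":2.2,"roll":0,"fingers":-1},{"tx":-4.03,"ty":-5.68,"tz":2.88,"roll":0,"fingers":-1}]' && python3 -m crank '[{"tx":0,"ty":0,"tz":0,"roll":0,"fingers":-1},{"tx":1.2,"ty":0,"tz":0,"roll":0,"fingers":-1},{"tx":2.2,"ty":0,"tz":0,"roll":0,"fingers":-1},{"tx":2.6,"ty":0,"tz":0,"roll":0,"fingers":-1},{"tx":2.6,"ty":0,"tz":0,"roll":0,"fingers":-1},{"tx":2.6,"ty":0,"tz":0,"roll":0,"fingers":-1},{"tx":2.6,"ty":0,"tz":0,"roll":0,"fingers":-1},{"tx":2.6,"ty":0,"tz":0,"roll":0,"fingers":-1}]'
python3 - <<'E'
from h import *
goto(.4977,.0533,.1265)
rgb,d,P=cloud('wrist'); cv2.imwrite('pics/w6.png',rgb[...,::-1])
E
```

```text
time: 11.6
tool_pos: [0.4964, 0.0547, 0.2693]
tool_rot: [-1.901, 1.571, 1.241]
contact_force: [0.4, 0.7, -0.5]
opening: 0.0288
time: 12.6
tool_pos: [0.498, 0.0531, 0.166]
tool_rot: [3.002, 1.569, -0.139]
contact_force: [-0.4, 0.0, -0.7]
opening: 0.0282
tx 0.99 ty -0.01 tz 0.01 jaw -90.0 q [-0.05  0.39  1.72 -0.    1.04  1.52] xaxis [ 0.001 -0.    -1.   ]
```

View pics/w6.png

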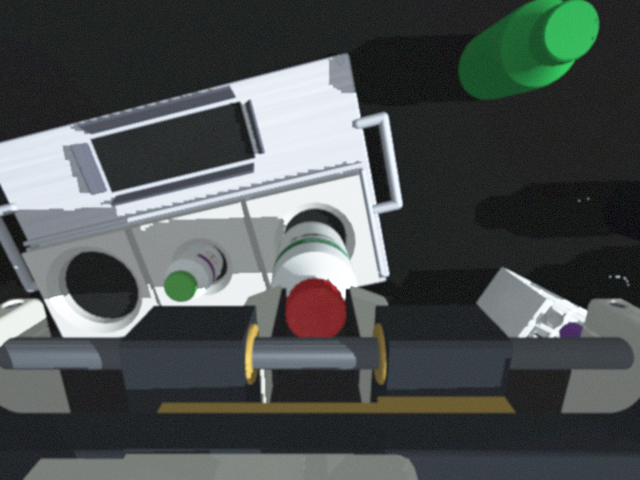

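The medium bottle (cap at 316,310) is over its hole at (318,225), and the small bottle stands in its insert at (200,265). Now I'll lower the medium bottle.

```bash
python3 -m crank '[{"tx":0.3,"ty":0,"tz":0,"roll":0,"fingers":-1},{"tx":0.5,"ty":0,"tz":0,"roll":0,"fingers":-1},{"tx":0.7,"ty":0,"tz":0,"roll":0,"fingers":-1},{"tx":0.85,"ty":0,"tz":0,"roll":0,"fingers":-1},{"tx":0.93,"ty":0,"tz":0,"roll":0,"fingers":-1},{"tx":0.97,"ty":0,"tz":0,"roll":0,"fingers":-1},{"tx":0.97,"ty":0,"tz":0,"roll":0,"fingers":-1},{"tx":0.97,"ty":0,"tz":0,"roll":0,"fingers":-1}]'; python3 -m crank '[{"tx":0.02,"ty":0,"tz":0,"roll":0,"fingers":-1},{"tx":0.04,"ty":0,"tz":0,"roll":0,"fingers":-1},{"tx":0.06,"ty":0,"tz":0,"roll":0,"fingers":-1},{"tx":0.06,"ty":0,"tz":0,"roll":0,"fingers":-1},{"tx":0.06,"ty":0,"tz":0,"roll":0,"fingers":-1},{"tx":0.06,"ty":0,"tz":0,"roll":0,"fingers":-1},{"tx":0.06,"ty":0,"tz":0,"roll":0,"fingers":-1},{"tx":0.06,"ty":0,"tz":0,"roll":0,"fingers":-1}]'
```

```text
time: 13.65
tool_pos: [0.498, 0.0532, 0.127]
tool_rot: [3.125, 1.57, -0.016]
contact_force: [0.1, 1.1, 4.7]
opening: 0.0289
time: 14.65
tool_pos: [0.4993, 0.0533, 0.1269]
tool_rot: [-3.133, 1.565, 0.01]
contact_force: [-2.4, 1.7, 20.8]
opening: 0.0285
```

```bash
python3 -m crank '[{"tx":-0.05,"ty":0,"tz":0,"roll":0,"fingers":-0.1},{"tx":-0.05,"ty":0,"tz":0,"roll":0,"fingers":0.2},{"tx":-0.05,"ty":0,"tz":0,"roll":0,"fingers":0.3},{"tx":-0.8,"ty":0,"tz":0,"roll":0,"fingers":0.3},{"tx":-2.0,"ty":0,"tz":0,"roll":0,"fingers":0.3},{"tx":-2.33,"ty":1.2,"tz":0.1,"roll":0,"fingers":0.3},{"tx":-2.33,"ty":2.6,"tz":0.3,"roll":0,"fingers":0.3},{"tx":-2.33,"ty":4.0,"tz":0.5,"roll":0,"fingers":0.3}]' && python3 -m crank '[{"tx":0,"ty":1.4,"tz":0.1,"roll":0,"fingers":0.3},{"tx":0,"ty":2.8,"tz":0.3,"roll":0,"fingers":0.3},{"tx":0,"ty":4.1,"tz":0.5,"roll":0,"fingers":0.3},{"tx":0,"ty":5.0,"tz":0.5,"roll":0,"fingers":0.3},{"tx":0,"ty":5.33,"tz":0.5,"roll":0,"fingers":0.3},{"tx":0,"ty":5.33,"tz":0.5,"roll":0,"fingers":0.3},{"tx":0,"ty":5.33,"tz":0.5,"roll":0,"fingers":0.3},{"tx":0,"ty":5.33,"tz":0.5,"roll":0,"fingers":0.3}]'
python3 - <<'E'
from h import *
rgb,d,P=cloud('wrist')
q=P[(abs(P[...,2]-.13)<.006)&(np.hypot(P[...,0]-.458,P[...,1]+.32)<.03)]
print(len(q)); c=(q.min(0)+q.max(0))/2; print(c,np.ptp(q,axis=0)); goto(.459,-.32,.138,np.pi/2)
rgb,d,P=cloud('top')
for (x,y,h) in ((.476,.145,.076),(.4977,.0533,.113)):
  q=P[(np.hypot(P[...,0]-x,P[...,1]-y)<.03)&(abs(P[...,2]-h)<.006)]; print(len(q),q.min(0),q.max(0),np.median(q,axis=0))
E
```

```text
time: 15.65
tool_pos: [0.4774, -0.1083, 0.2172]
tool_rot: [1.952, 1.571, -1.188]
contact_force: [0.1, -0.6, -0.2]
opening: 0.0594
time: 16.65
tool_pos: [0.4582, -0.3188, 0.2175]
tool_rot: [-1.895, 1.571, 1.249]
contact_force: [-0.1, -0.3, 0.2]
opening: 0.0593
2076
[ 0.45918078 -0.32136915  0.12859946] [0.03522923 0.03546    0.00898583]
tx 1.99 ty 0.02 tz -0.02 roll 0.01 jaw -89.9 q [-0.75  0.43  1.48  0.    1.23  0.82] xaxis [ 0. -0. -1.]
63 [0.4646753  0.13464013 0.07007112] [0.48457516 0.15613673 0.08104829] [0.47478358 0.14627798 0.07677898]
108 [0.48165842 0.03940466 0.10728221] [0.50796785 0.06731427 0.11884309] [0.49595821 0.05313179 0.11327041]
```

Both placed bottles are at seated height. Next is the large bottle.

```bash
python3 -m crank '[{"tx":0.7,"ty":0.05,"tz":-0.02,"roll":0,"fingers":0.3},{"tx":1.4,"ty":0.05,"tz":-0.02,"roll":0,"fingers":0.3},{"tx":1.8,"ty":0.05,"tz":-0.02,"roll":0,"fingers":0.3},{"tx":1.99,"ty":0.05,"tz":-0.02,"roll":0,"fingers":0.3},{"tx":1.99,"ty":0.05,"tz":-0.02,"roll":0,"fingers":-1},{"tx":1.99,"ty":0.05,"tz":-0.02,"roll":0,"fingers":-1},{"tx":1.99,"ty":0.05,"tz":-0.02,"roll":0,"fingers":-1},{"tx":1.99,"ty":0.05,"tz":-0.02,"roll":0,"fingers":-1}]' 35
python3 - <<'E'
from h import *
goto(.4549,.2364,.32)
E
```

```text
time: 17.75
tool_pos: [0.459, -0.3221, 0.1385]
tool_rot: [2.667, 1.57, -0.475]
contact_force: [0.7, 1.6, 4.2]
opening: 0.0349
tx -4.55 ty -13.96 tz 0.09 jaw -90.0 q [-0.75  0.52  1.58  0.    1.04  0.82] xaxis [ 0.001 -0.001 -1.   ]
```

```bash
python3 -m crank '[{"tx":-0.6,"ty":0,"tz":0,"roll":0,"fingers":-1},{"tx":-1.7,"ty":0,"tz":0,"roll":0,"fingers":-1},{"tx":-2.9,"ty":0,"tz":0,"roll":0,"fingers":-1},{"tx":-4.0,"ty":-0.5,"tz":0,"roll":0,"fingers":-1},{"tx":-4.5,"ty":-1.6,"tz":0,"roll":0,"fingers":-1},{"tx":-4.5,"ty":-2.9,"tz":0,"roll":0,"fingers":-1},{"tx":-4.5,"ty":-4.2,"tz":0,"roll":0,"fingers":-1},{"tx":-4.5,"ty":-5.5,"tz":0,"roll":0,"fingers":-1}]' && python3 -m crank '[{"tx":0,"ty":-1.3,"tz":0,"roll":0,"fingers":-1},{"tx":0,"ty":-2.6,"tz":0,"roll":0,"fingers":-1},{"tx":0,"ty":-3.9,"tz":0,"roll":0,"fingers":-1},{"tx":0,"ty":-5.2,"tz":0,"roll":0,"fingers":-1},{"tx":0,"ty":-6.4,"tz":0.05,"roll":0,"fingers":-1},{"tx":0,"ty":-7.4,"tz":0.09,"roll":0,"fingers":-1},{"tx":0,"ty":-8.2,"tz":0.09,"roll":0,"fingers":-1},{"tx":0,"ty":-8.46,"tz":0.09,"roll":0,"fingers":-1}]'
python3 - <<'E'
from h import *
goto(.4549,.2364,.1565,np.pi/2)
E
```

```text
time: 18.75
tool_pos: [0.458, -0.1005, 0.3173]
tool_rot: [-0.205, 1.57, 2.937]
contact_force: [1.4, -0.4, -3.5]
opening: 0.035
time: 19.75
tool_pos: [0.4542, 0.2377, 0.317]
tool_rot: [0.404, 1.569, -2.735]
contact_force: [-0.7, -0.9, -2.9]
opening: 0.035
tx 4.01 ty 0.03 tz -0.02 roll 0.02 jaw -89.8 q [ 0.33  0.28  1.44 -0.    1.43  1.9 ] xaxis [-0.001 -0.001 -1.   ]
```

```bash
python3 -m crank '[{"tx":0.8,"ty":0.02,"tz":-0.02,"roll":0,"fingers":-1},{"tx":1.8,"ty":0.02,"tz":-0.02,"roll":0,"fingers":-1},{"tx":2.6,"ty":0.02,"tz":-0.02,"roll":0,"fingers":-1},{"tx":2.9,"ty":0.02,"tz":-0.02,"roll":0,"fingers":-1},{"tx":3.0,"ty":0.02,"tz":-0.02,"roll":0,"fingers":-1},{"tx":3.0,"ty":0.02,"tz":-0.02,"roll":0,"fingers":-1},{"tx":3.0,"ty":0.02,"tz":-0.02,"roll":0,"fingers":-1},{"tx":3.0,"ty":0.02,"tz":-0.02,"roll":0,"fingers":-1}]'
python3 - <<'E'
from h import *
goto(.4549,.2364,.1565,np.pi/2)
rgb,d,P=cloud('wrist'); cv2.imwrite('pics/w7.png',rgb[...,::-1])
E
```

```text
time: 20.75
tool_pos: [0.4559, 0.2356, 0.1984]
tool_rot: [-2.899, 1.569, 0.244]
contact_force: [-0.4, -0.4, -3.7]
opening: 0.0349
tx 1.05 ty -0.02 tz 0.03 roll 0.00 jaw -90.0 q [ 0.33  0.37  1.64 -0.    1.13  1.9 ] xaxis [ 0.001  0.    -1.   ]
```

View pics/w7.png

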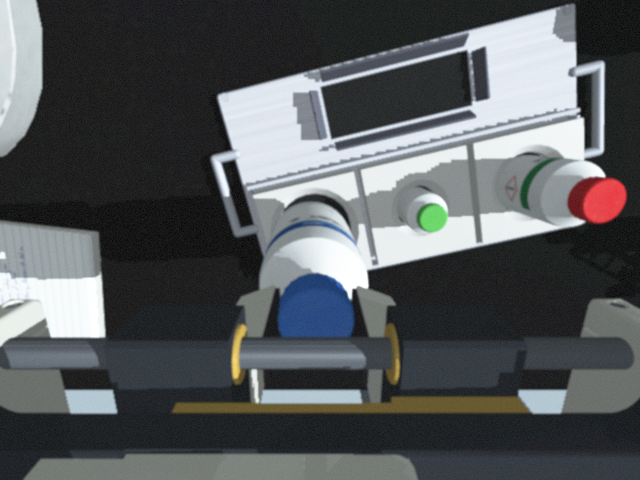

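The large bottle (cap at 316,305) is above its hole at about (310,230), and the other two stand upright at (425,210) and (560,190). Lowering it now.

```bash
python3 -m crank '[{"tx":0.3,"ty":-0.01,"tz":0.01,"roll":0,"fingers":-1},{"tx":0.5,"ty":-0.01,"tz":0.01,"roll":0,"fingers":-1},{"tx":0.7,"ty":-0.01,"tz":0.01,"roll":0,"fingers":-1},{"tx":0.85,"ty":-0.01,"tz":0.01,"roll":0,"fingers":-1},{"tx":0.95,"ty":-0.01,"tz":0.01,"roll":0,"fingers":-1},{"tx":1.0,"ty":-0.01,"tz":0.01,"roll":0,"fingers":-1},{"tx":1.0,"ty":-0.01,"tz":0.01,"roll":0,"fingers":-1},{"tx":1.0,"ty":-0.01,"tz":0.01,"roll":0,"fingers":-1}]'; python3 -m crank '[{"tx":0.02,"ty":0,"tz":0,"roll":0,"fingers":-1},{"tx":0.04,"ty":0,"tz":0,"roll":0,"fingers":-1},{"tx":0.06,"ty":0,"tz":0,"roll":0,"fingers":-1},{"tx":0.06,"ty":0,"tz":0,"roll":0,"fingers":-1},{"tx":0.06,"ty":0,"tz":0,"roll":0,"fingers":-1},{"tx":0.06,"ty":0,"tz":0,"roll":0,"fingers":-1},{"tx":0.06,"ty":0,"tz":0,"roll":0,"fingers":-1},{"tx":0.06,"ty":0,"tz":0,"roll":0,"fingers":-1}]'
```

```text
time: 21.8
tool_pos: [0.4552, 0.2358, 0.1578]
tool_rot: [1.714, 1.571, -1.427]
contact_force: [0.0, -0.7, -4.4]
opening: 0.035
time: 22.8
tool_pos: [0.4557, 0.2361, 0.1566]
tool_rot: [-2.902, 1.569, 0.241]
contact_force: [-1.5, -1.1, 6.4]
opening: 0.0349
```

```bash
python3 -m crank '[{"tx":-0.02,"ty":0,"tz":0,"roll":0,"fingers":0.1},{"tx":-0.02,"ty":0,"tz":0,"roll":0,"fingers":0.4},{"tx":-0.02,"ty":0,"tz":0,"roll":0,"fingers":0.5},{"tx":-0.8,"ty":0,"tz":0,"roll":0,"fingers":0.5},{"tx":-1.8,"ty":0,"tz":0,"roll":0,"fingers":0.5},{"tx":-2.0,"ty":1.2,"tz":0.1,"roll":-0.7,"fingers":0.5},{"tx":-2.0,"ty":2.6,"tz":0.2,"roll":-1.5,"fingers":0.5},{"tx":-2.0,"ty":4.0,"tz":0.3,"roll":-2.3,"fingers":0.5}]'; python3 -c "
from h import *
goto(.4183,-.1614,.22,np.radians(-27.2))"
```

```text
time: 23.8
tool_pos: [0.4431, 0.0746, 0.2355]
tool_rot: [2.641, 1.57, -0.093]
contact_force: [0.6, -1.1, -0.3]
opening: 0.069
tx 0.39 ty 5.17 tz 2.91 roll -3.94 jaw -66.6 q [-0.    0.22  1.75 -0.    1.18  1.16] xaxis [ 0.001 -0.    -1.   ]
```

```bash
python3 -m crank '[{"tx":0,"ty":1.1,"tz":0.6,"roll":-0.7,"fingers":0.5},{"tx":0,"ty":2.2,"tz":1.2,"roll":-1.5,"fingers":0.5},{"tx":0.1,"ty":3.3,"tz":1.9,"roll":-2.3,"fingers":0.5},{"tx":0.2,"ty":4.3,"tz":2.4,"roll":-3.1,"fingers":0.5},{"tx":0.3,"ty":5.0,"tz":2.8,"roll":-3.7,"fingers":0.5},{"tx":0.39,"ty":5.17,"tz":2.91,"roll":-3.94,"fingers":0.5},{"tx":0.39,"ty":5.17,"tz":2.91,"roll":-3.94,"fingers":0.5},{"tx":0.39,"ty":5.17,"tz":2.91,"roll":-3.94,"fingers":0.5}]'; python3 - <<'E'
from h import *
goto(.4183,-.1614,.07,np.radians(-27.2))
rgb,d,P=cloud('wrist'); cv2.imwrite('pics/w8.png',rgb[...,::-1])
q=P[(P[...,2]>.055)&(P[...,2]<.072)&(np.hypot(P[...,0]-.418,P[...,1]+.161)<.08)]
print(cv2.minAreaRect(q[:,:2].astype(np.float32)*1000))
rgb,d,P=cloud('top')
for (x,y,h) in ((.4549,.2364,.148),(.476,.145,.076),(.4977,.0533,.113)):
  q=P[(np.hypot(P[...,0]-x,P[...,1]-y)<.03)&(abs(P[...,2]-h)<.006)]; print(len(q),q.min(0),q.max(0),np.median(q,axis=0))
q=P[(P[...,2]>.055)&(P[...,2]<.072)&(np.hypot(P[...,0]-.418,P[...,1]+.161)<.08)]
print(cv2.minAreaRect(q[:,:2].astype(np.float32)*1000))
E
```

```text
time: 24.8
tool_pos: [0.4171, -0.1595, 0.2198]
tool_rot: [2.454, 1.571, 0.401]
contact_force: [0.5, -0.4, 0.5]
opening: 0.0693
tx 3.75 ty 0.05 tz 0.03 roll -0.04 jaw -27.6 q [-0.54  0.23  1.78  0.    1.13 -0.06] xaxis [ 0.  0. -1.]
((420.4080505371094, -159.98219299316406), (120.42281341552734, 40.95439147949219), 63.03863525390625)
186 [0.43553539 0.21788852 0.14202266] [0.46811819 0.2526412  0.15372276] [0.45174697 0.23494396 0.14844317]
64 [0.46479366 0.13664606 0.07007924] [0.48679679 0.15633245 0.08184778] [0.47474958 0.14578726 0.07637456]
113 [0.48160764 0.03914546 0.10768867] [0.50796568 0.06779499 0.11880152] [0.4958639  0.05339659 0.1131096 ]
((446.0653991699219, -111.51200103759766), (14.24616527557373, 40.148590087890625), 48.11148452758789)
```

View pics/w8.png

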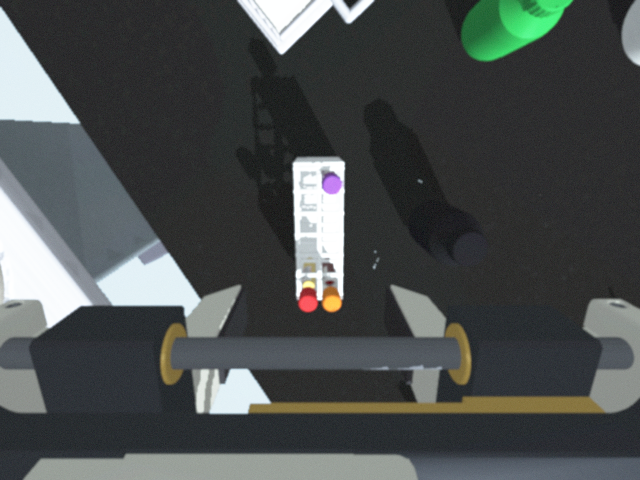

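```bash
python3 -m crank '[{"tx":1.1,"ty":0.05,"tz":0,"roll":-0.04,"fingers":0.5},{"tx":2.3,"ty":0.05,"tz":0,"roll":-0.04,"fingers":0.5},{"tx":3.3,"ty":0.05,"tz":0,"roll":-0.04,"fingers":0.5},{"tx":3.7,"ty":0.05,"tz":0,"roll":-0.04,"fingers":0.5},{"tx":3.72,"ty":0.05,"tz":0,"roll":-0.04,"fingers":-0.3},{"tx":3.72,"ty":0.05,"tz":0,"roll":-0.04,"fingers":-1},{"tx":3.72,"ty":0.05,"tz":0,"roll":-0.04,"fingers":-1},{"tx":3.72,"ty":0.05,"tz":0,"roll":-0.04,"fingers":-1}]' 40; python3 -c "
from h import *
goto(.5688,.1665,.25,.23)"
```

```text
time: 25.9
tool_pos: [0.4195, -0.1612, 0.0718]
tool_rot: [1.525, 1.568, -0.52]
contact_force: [0.5, -0.1, 3.0]
opening: 0.0396
tx -4.46 ty -0.41 tz -8.99 roll -4.03 jaw -27.2 q [-0.54  0.45  1.95  0.    0.73 -0.06] xaxis [ 0.002 -0.001 -1.   ]
```

```bash
python3 -m crank '[{"tx":-0.6,"ty":0,"tz":0,"roll":0,"fingers":-1},{"tx":-1.7,"ty":0,"tz":0,"roll":0,"fingers":-1},{"tx":-2.9,"ty":0,"tz":0,"roll":0,"fingers":-1},{"tx":-4.0,"ty":0,"tz":-0.5,"roll":-0.4,"fingers":-1},{"tx":-4.46,"ty":-0.1,"tz":-1.6,"roll":-1.0,"fingers":-1},{"tx":-4.46,"ty":-0.1,"tz":-2.8,"roll":-1.6,"fingers":-1},{"tx":-4.46,"ty":-0.2,"tz":-4.0,"roll":-2.2,"fingers":-1},{"tx":-4.46,"ty":-0.2,"tz":-5.2,"roll":-2.8,"fingers":-1}]'; python3 -c "
from h import *
goto(.5688,.1665,.25,.23)"
```

```text
time: 26.9
tool_pos: [0.5067, 0.0293, 0.2496]
tool_rot: [0.478, 1.571, -1.075]
contact_force: [0.4, -0.9, -1.1]
opening: 0.0391
tx -0.01 ty 1.61 tz -3.40 roll -1.22 jaw 1.0 q [-0.09  0.31  1.57 -0.    1.26 -0.11] xaxis [ 0. -0. -1.]
```

```bash
python3 -m crank '[{"tx":0,"ty":0.5,"tz":-1.1,"roll":-0.5,"fingers":-1},{"tx":0,"ty":1.0,"tz":-2.2,"roll":-1.0,"fingers":-1},{"tx":0,"ty":1.4,"tz":-3.0,"roll":-1.22,"fingers":-1},{"tx":0,"ty":1.61,"tz":-3.4,"roll":-1.22,"fingers":-1},{"tx":0.8,"ty":1.61,"tz":-3.4,"roll":-1.22,"fingers":-1},{"tx":1.6,"ty":1.61,"tz":-3.4,"roll":-1.22,"fingers":-1},{"tx":2.0,"ty":1.61,"tz":-3.4,"roll":-1.22,"fingers":-1},{"tx":2.0,"ty":1.61,"tz":-3.4,"roll":-1.22,"fingers":-1}]'; python3 - <<'E'
from h import *
goto(.5688,.1665,.0795,.23)
rgb,d,P=cloud('wrist'); cv2.imwrite('pics/w9.png',rgb[...,::-1])
goto(.5688,.1665,.0795,.23)
E
```

```text
time: 27.9
tool_pos: [0.5687, 0.1642, 0.1686]
tool_rot: [-1.532, 1.569, -2.876]
contact_force: [-0.2, 0.9, -0.5]
opening: 0.039
tx 2.23 ty 0.02 tz -0.06 roll -0.02 jaw 13.0 q [ 0.15  0.54  1.45 -0.    1.16 -0.07] xaxis [-0.002 -0.001 -1.   ]
tx 2.26 ty -0.00 tz -0.06 roll -0.02 jaw 13.0 q [ 0.15  0.54  1.45 -0.    1.16 -0.07] xaxis [ 0. -0. -1.]
```

View pics/w9.png

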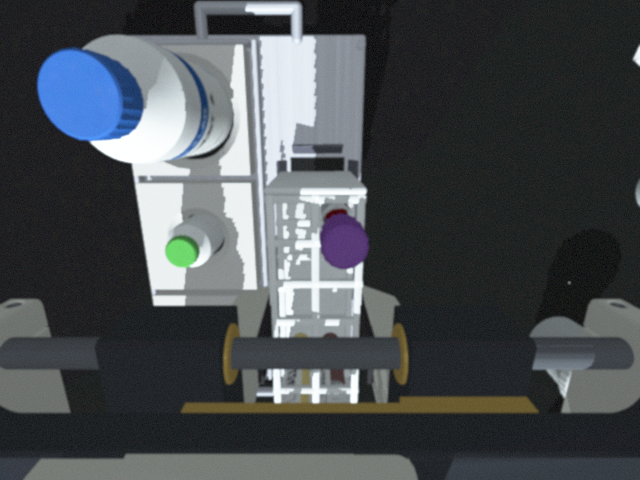

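```bash
python3 -m crank '[{"tx":0.7,"ty":0,"tz":-0.05,"roll":0,"fingers":-1},{"tx":1.2,"ty":0,"tz":-0.05,"roll":0,"fingers":-1},{"tx":1.5,"ty":0,"tz":-0.05,"roll":0,"fingers":-1},{"tx":1.7,"ty":0,"tz":-0.05,"roll":0,"fingers":-1},{"tx":1.85,"ty":0,"tz":-0.05,"roll":0,"fingers":-1},{"tx":2.0,"ty":0,"tz":-0.05,"roll":0,"fingers":-1},{"tx":2.1,"ty":0,"tz":-0.05,"roll":0,"fingers":-1},{"tx":2.15,"ty":0,"tz":-0.05,"roll":0,"fingers":-1}]';python3 -m crank '[{"tx":0.02,"ty":0,"tz":0,"roll":0,"fingers":-1},{"tx":0.04,"ty":0,"tz":0,"roll":0,"fingers":-1},{"tx":0.06,"ty":0,"tz":0,"roll":0,"fingers":-1},{"tx":0.08,"ty":0,"tz":0,"roll":0,"fingers":-1},{"tx":0.08,"ty":0,"tz":0,"roll":0,"fingers":-1},{"tx":0.08,"ty":0,"tz":0,"roll":0,"fingers":-1},{"tx":0.08,"ty":0,"tz":0,"roll":0,"fingers":-1},{"tx":0.08,"ty":0,"tz":0,"roll":0,"fingers":-1}]'
```

```text
time: 28.95
tool_pos: [0.5686, 0.1667, 0.0831]
tool_rot: [-1.049, 1.571, -2.392]
contact_force: [0.4, -0.4, -1.7]
opening: 0.0399
time: 29.95
tool_pos: [0.5686, 0.1667, 0.0801]
tool_rot: [-0.021, 1.571, -1.364]
contact_force: [0.6, 0.5, -1.3]
opening: 0.0389
```

No contact yet and no side force, so I'll keep stepping down.

```bash
python3 -m crank '[{"tx":0.01,"ty":0,"tz":0,"roll":0,"fingers":-1},{"tx":0.02,"ty":0,"tz":0,"roll":0,"fingers":-1},{"tx":0.03,"ty":0,"tz":0,"roll":0,"fingers":-1},{"tx":0.04,"ty":0,"tz":0,"roll":0,"fingers":-1},{"tx":0.04,"ty":0,"tz":0,"roll":0,"fingers":-1},{"tx":0.04,"ty":0,"tz":0,"roll":0,"fingers":-1},{"tx":0.04,"ty":0,"tz":0,"roll":0,"fingers":-1},{"tx":0.04,"ty":0,"tz":0,"roll":0,"fingers":-1}]'
```

```text
time: 30.95
tool_pos: [0.5688, 0.1667, 0.0798]
tool_rot: [1.333, 1.57, -0.01]
contact_force: [-4.0, -0.9, 9.7]
opening: 0.0394
```

```bash
python3 -m crank '[{"tx":0,"ty":0,"tz":0,"roll":0,"fingers":0.1},{"tx":0,"ty":0,"tz":0,"roll":0,"fingers":0.3},{"tx":0,"ty":0,"tz":0,"roll":0,"fingers":0.3},{"tx":-0.8,"ty":0,"tz":0,"roll":0,"fingers":0.3},{"tx":-2.0,"ty":0,"tz":0,"roll":0,"fingers":0.3},{"tx":-3.5,"ty":0,"tz":0.8,"roll":0,"fingers":0.3},{"tx":-4.5,"ty":-0.4,"tz":2,"roll":0,"fingers":0.3},{"tx":-4.5,"ty":-1,"tz":3.3,"roll":0,"fingers":0.3}]'; python3 -m crank '[{"tx":0,"ty":-0.5,"tz":1.2,"roll":0,"fingers":0.3},{"tx":0,"ty":-1,"tz":2.4,"roll":0,"fingers":0.3},{"tx":0,"ty":-1,"tz":3.6,"roll":0,"fingers":0.3},{"tx":0,"ty":-1,"tz":4.2,"roll":0,"fingers":0.3},{"tx":0,"ty":-1,"tz":4.2,"roll":0,"fingers":0.3},{"tx":0,"ty":-1,"tz":4.2,"roll":0,"fingers":0.3},{"tx":0,"ty":-1,"tz":4.2,"roll":0,"fingers":0.3},{"tx":0,"ty":-1,"tz":4.2,"roll":0,"fingers":0.3}]'
python3 - <<'E'
from h import *
rgb,d,P=cloud('top'); cv2.imwrite('pics/t10.png',cv2.resize(rgb[160:325,140:380],None,fx=3.3,fy=3.3)[...,::-1])
for (x,y,h) in ((.4549,.2364,.148),(.476,.145,.076),(.4977,.0533,.113)):
  q=P[(np.hypot(P[...,0]-x,P[...,1]-y)<.03)&(abs(P[...,2]-h)<.006)]; print(len(q),np.median(q,axis=0))
q=P[(P[...,2]>.062)&(P[...,2]<.085)&(np.hypot(P[...,0]-.5688,P[...,1]-.1665)<.075)]; q=q[(q[:,0]-.476)**2+(q[:,1]-.145)**2>.03**2]
print(len(q),np.percentile(q[:,2],[10,50,90]),cv2.minAreaRect(q[:,:2].astype(np.float32)*1000))
A=np.c_[q[:,:2]-[.5688,.1665],np.ones(len(q))]; k=abs(q[:,2]-.074)<.004; print(np.linalg.lstsq(A[k],q[k,2],rcond=None)[0])
rgb,d,P=cloud('scene'); cv2.imwrite('pics/s10.png',cv2.resize(rgb[110:290,160:430],None,fx=2.9,fy=2.9)[...,::-1])
E
```

```text
time: 31.95
tool_pos: [0.5609, 0.0285, 0.2618]
tool_rot: [1.25, 1.564, -0.092]
contact_force: [0.3, 0.0, -0.9]
opening: 0.0598
time: 32.95
tool_pos: [0.5584, -0.1423, 0.2587]
tool_rot: [1.115, 1.571, -0.227]
contact_force: [-0.2, -0.3, 0.6]
opening: 0.0594
184 [0.45180477 0.23527781 0.14877338]
59 [0.47468208 0.14610879 0.07590846]
111 [0.49588423 0.05352914 0.11294481]
353 [0.06964997 0.07342087 0.07702067] ((566.4111938476562, 166.96954345703125), (41.00200271606445, 122.15734100341797), 13.262372016906738)
[-0.00568439  0.00043908  0.07387561]
```

View pics/s10.png

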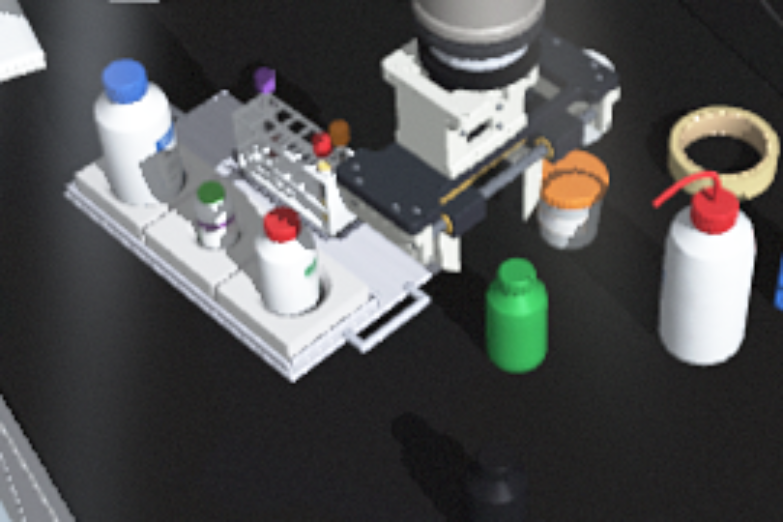

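View pics/t10.png

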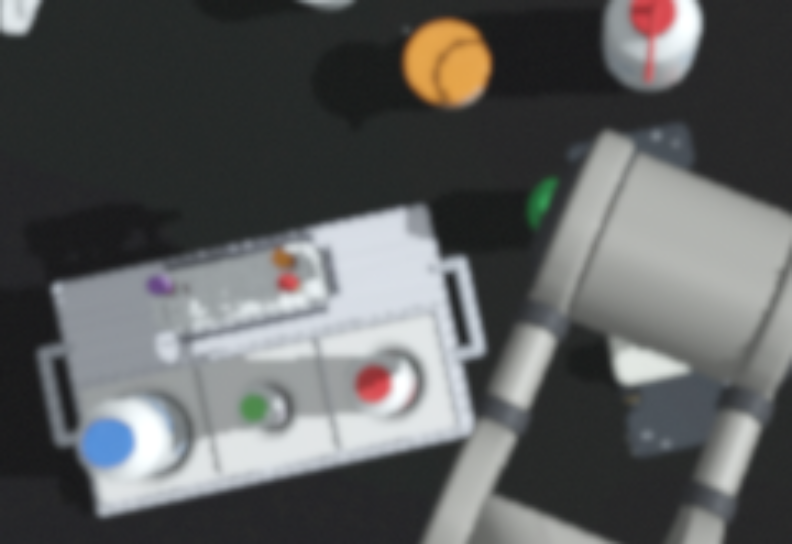

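```bash
python3 -c "
from cell import hand_in; print(hand_in())"
```

```text
the job is handed in; nothing more can be done
None
```

I loaded the carrier and handed the job in at about 33 s of the 112 s allowed. I gripped each bottle by its cap and lowered it until the wrist force showed it on its seat. The rack was gripped on its top rails and went into the bay last.

| Item | Measured top height (mm) | Height when seated (mm) |
|---|---|---|
| Large bottle | 148.8 | 148 |
| Medium bottle | 112.9 | 113 |
| Small bottle | 75.9 | 76 |
| Rack | about 74 | 74 |

- **Rack position:** it sits level and within 1 mm of where the same camera put the bay centre, and its angle matches the carrier's.
- **Small bottle:** it first rubbed its hole by about 1–2 mm. I shifted it until the side force was gone, then released it.
- **Rack contact:** it showed 4 N of sideways force as it touched down. I released it without shifting it.
- **Camera disagreement:** the wrist and top cameras disagreed by about 2 mm in x, which the clearances covered.
- **Bystanders:** I moved none of the other objects. The last pictures show the wash bottle and orange-lidded cup still standing, and the gripper was clear of everything.

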